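# Roll the round tower up the gluing jig and hold it to the wall

## Robot

A 6-joint arm with a two-finger parallel gripper is mounted at the origin on the work surface. World frame = base frame: x ahead of the robot, y to its left, z up, the work surface at z = 0. Lengths are in m, angles in degrees, forces in N, time in s.
With the tool pointing down it reaches from about 0.25 to 0.725 m from the base axis. Payload 9.7 kg.
Tool frame: the origin (TCP) lies midway between the tips of the shut fingers; the grasp point (between the pads) lies 19 mm behind it (bot.pinch_z is the distance from the TCP to the grasp point, in m); z points along the fingers, y is the line along which they close (so a half turn about z gives the same grasp; the last joint's range is limited). The gripper opens to 85 mm and grips with 20 to 120 N. Pads are 22 mm wide; open, the fingers measure 114 mm over their backs; the gripper's body (76 mm by 85 mm) begins 54 mm behind the grasp point. The pads swing forward as they close: fully open they stand 13 mm farther back than shut.
Start: joints at [67.666, 4.979, 10.078, 95.1, 0, 90], TCP at [0.209, 0.509, 0.192] pointing down, gripper open.
Joint ranges: [-179.16, 179.16], [-48.56, 103.87], [-65.8, 70.77], [-126.05, 130.52], [-82.76, 87.17], [-180, 180]. Speed limits (degrees/s): [127.2, 127.2, 147.25, 180, 180, 180].

## Interface

Orientations are given as [roll, pitch, yaw] about the fixed x, y, z axes, in that order (R = Rz(yaw) Ry(pitch) Rx(roll)).
In Python, from workcell import sensors, camera, camera_params, ticket, bot gives the robot as it stands.
- The arm moves only by the shell command python3 -m jog 'ROWS' [FORCE]. ROWS is JSON, a list that holds one entry, the list of rows, each a list of 5 numbers: the shift along the world's x, y, z in units of 50 mm (1.0 is 50 mm), then the turn about the world's z in units of 5 degrees (1.0 is 5 degrees), then the opening, from 0 (shut) to 1 (fully open). In form: [[[tx, ty, tz, yaw, grip], ...]]. A call has 1 to 8 rows; each row shifts and turns the commanded pose from where the row before left it; what a row does not reach is not made up. A row lasts 1/10 s, in which the tool goes at most 50 mm and 8.59 degrees, less where a joint would pass 70% of its speed; a pose out of reach is approached as far as the arm can. A call is refused whole if a number of a shift passes 1 or a number of a turn 1, either way. A call with a gripper value outside its range is refused whole. The fingers move at their own pace and stop on an object; FORCE is the grip in N (left out, the last holds). Time passes only in rows, so rows that do not move let the fingers close. It gives the time, the measured TCP pose, the force, the opening and the grip force at its end, in the units of the state.
- sensors.get_obs(): the state, without advancing time (a new reading comes with each control period).
- camera(name): name is "scene" or "top" or "wrist"; returns the picture (384x512x3 uint8, blue, green, red); there is no depth.
- camera_params(name): a dict with "fx", "fy", "cx", "cy" (pixels), "T" (4x4, takes a point from camera to world coordinates); the wrist camera has in their place "tool_from_camera" (4x4, takes a point from camera to tool coordinates, whose origin is the TCP and whose axes are the flange's). Camera axes: x right, y down, z forward; pixel columns grow to the right and rows downward; lengths in m; the calibration is good to about 2 mm. The wrist camera is an equidistant fisheye: a pixel r from the principal point sees the ray r / f radians off the axis. A picture is of the moment at which its call begins: read the wrist's pose just before it. camera_params takes no time and is no camera call.
- ticket.job_done(): hands the job in; it is judged then, once.
The state is a dict: "time": time; "q": joint angles; "qd": joint speeds; "joint_efforts": joint torques, N m; "ee_pos": TCP position; "tcp_rot": TCP orientation; "wrist_force": force on the tool from outside, world axes, zero at the start; "torque": the same for the moment, N m; "opening": finger opening in m; "grasp_force": force on a finger pad.
Only numpy, scipy, OpenCV 4.12 (cv2) and the standard library are available. Lean on these libraries where they do the work, as an engineer would, in place of code of your own. Each camera call takes 0.05 s, during which the arm holds its last target. There are 200 camera calls.

## Task

With the outside of the fingers, slowly push the round tower up the sloping bed of the gluing jig until it lies square and firmly against the upright wall piece, without letting it roll back and without pinching it or lifting it off the bed. Finish while still holding it gently pressed against the wall, as one does while glue grabs, and leave everything else on the bench undisturbed.

Things in the scene. Friction and masses are not known exactly. Their poses are not given: they have to be found in the camera images.
- tower_center (a point): centre of the model's round tower: a cream plastered cylinder, 56 mm diameter, 110 mm long, yellow foam ends, small dark windows, 0.15 to 0.31 kg, lying across the sloping bed. The point is on its axis, half-way along. It rolls easily; smooth sealed surface, friction 0.25 to 0.45. At the start it rests against a low kerb at the bed's low end
- tower: the same tower; origin at its centre, y axis along the cylinder's axis (x and z turn as it rolls)
- bed: sloping plywood bed of the gluing jig, fixed, 260 mm long, 150 wide, rising at 8 degrees away from the robot. Origin: middle of its low edge, on the top surface, 25 mm above the table; x uphill along the surface, y along the low edge (left when looking uphill), z square to the surface. Kerb 6 mm high, 8 thick, along the low edge; no side walls; clear table for 60 mm downhill of it
- end_wall: the stop: upright cream wall panel, 150 mm wide, 22 thick, three dark windows, fixed rigidly across the bed's upper part (how far up varies), top 120 mm above the table. Origin at table height below the middle of its downhill face; x level, uphill, square to the face; y along the face; z up. The tower touches it when its axis is 28 mm (level) from the face, 70 to 82 mm above the table
- wall_face (a point): middle of the wall piece's downhill face, 80 mm above the table
- jar: bystander: amber jar of dark wash, green lid, 70 mm across, 95 mm tall, standing beside the jig; origin under its base
- turret: bystander: small cream turret with a pointed roof, 52 mm across, 100 mm tall, standing; origin under its base
- glue: bystander: white and blue glue bottle, 48 mm across, 105 mm tall, standing; origin under its base
- pot: bystander: red and steel paint tin, 56 mm across, 60 mm tall, standing; origin under its base
- brush: bystander: paint brush lying on the table beyond the jig; x along it
- knife: bystander: grey craft knife with orange slide, 180 mm long, 14 mm high, lying on the table to the right of the jig; origin under the handle's middle, x along it
Not all that is in view belongs to the job. Leave any red look-alike of the tower alone.

How it is judged:
By the outcome, as a careful person would: the job done as asked, in the order asked, and still so for the second after the job is handed in, while the arm keeps its last pose, push and grip.
It also fails if it takes over 43 s, if anything falls off the work surface, if the arm or the gripper's body presses on something with over 40 N, if the wrist force passes 120 N, or if a joint passes its speed limit or range.

## Working session

There is one attempt and no reset: what is moved stays moved. The work goes in short steps, Python scripts to look and compute and a shell command to move; the robot and the scene stay as the last step left them, time stands still between calls to the robot, and variables do not carry over. Pictures are saved under pics/ and viewed, at most 10 in all, crops included, and the job is handed in when it is done.

```bash
mkdir -p pics; python3 - <<'E'
from workcell import sensors, camera, camera_params, bot
import cv2, numpy as np
for n in("scene","top"):
    cv2.imwrite(f"pics/{n}0.png",camera(n)); p=camera_params(n); print(n,p["fx"],p["fy"],p["cx"],p["cy"],np.round(p["T"],4).tolist())
p=camera_params("wrist");print({k:np.round(v,4).tolist() for k,v in p.items()})
o=sensors.get_obs();print(o["time"],o["ee_pos"],o["tcp_rot"],o["opening"])
E
```

```text
scene 372.05936254698 372.05936254698 253.79302757695626 194.26559922907666 [[0.7392, 0.4783, -0.4741, 0.9556], [0.6734, -0.5281, 0.5172, -0.4091], [-0.003, -0.7016, -0.7125, 0.6515], [0.0, 0.0, 0.0, 1.0]]
top 446.0134109031295 446.0134109031295 248.1705310557391 189.11156190222914 [[-0.0047, -0.9925, 0.1222, 0.4536], [-0.9999, 0.0035, -0.0097, 0.0048], [0.0092, -0.1222, -0.9925, 1.105], [0.0, 0.0, 0.0, 1.0]]
{'fx': 297.3186, 'fy': 297.3186, 'cx': 252.0593, 'cy': 192.2191, 'tool_from_camera': [[0.0009, -0.9575, -0.2886, 0.0727], [1.0, 0.001, -0.0001, -0.0001], [0.0004, -0.2886, 0.9575, -0.1813], [0.0, 0.0, 0.0, 1.0]]}
0.1 [0.20890232 0.50849571 0.19154985] [-1.79930108e+02  1.25285875e-03  1.57666023e+02] 0.08574139484590594
```

View pics/top0.png

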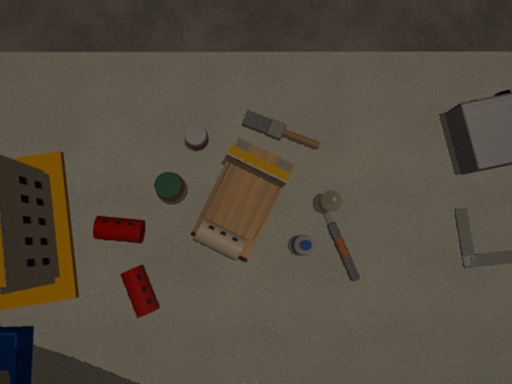

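View pics/scene0.png

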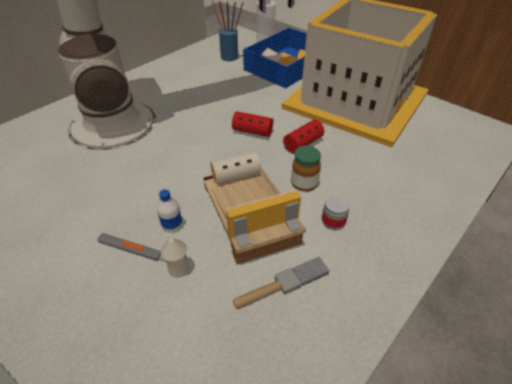

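The cream cylinder at top (220,240) / scene (236,168) lies across the low end of the bed, so it is the tower. The red look-alikes are at top (120,229) and (140,291). I'll confirm with an enlarged crop.

```bash
python3 - <<'E'
import cv2
a=cv2.imread("pics/top0.png")[130:270,180:310]; b=cv2.imread("pics/scene0.png")[140:265,195:315]
a=cv2.resize(a,(390,420),interpolation=3); a=cv2.convertScaleAbs(a,alpha=1.5)
b=cv2.resize(b,(403,420),interpolation=3)
cv2.imwrite("pics/crop.png",cv2.hconcat([a,b]))
E
```

```text
(no output)
```

View pics/crop.png

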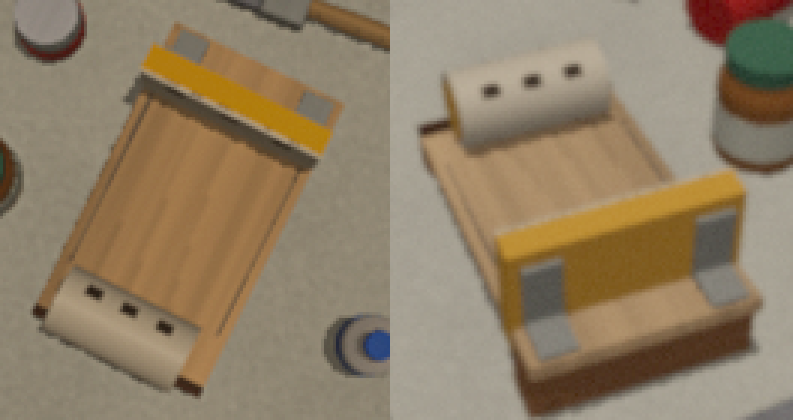

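Confirmed: cream plaster, yellow end, three dark windows, and it rests on the kerb. The wall's yellow top runs in the crop from (145,60) to (330,140). Next I'll measure.

```bash
cat > h.py <<'E'
import cv2, numpy as np
from workcell import camera_params
def ray(n,uv):
    p=camera_params(n);T=np.array(p["T"]);u,v=uv
    return T[:3,3],T[:3,:3]@np.array([(u-p["cx"])/p["fx"],(v-p["cy"])/p["fy"],1])
def plane(n,uv,z):
    o,d=ray(n,uv);return o+d*(z-o[2])/d[2]
def tri(a,b):
    o1,d1=ray("top",a);o2,d2=ray("scene",b)
    s=np.linalg.lstsq(np.c_[d1,-d2],o2-o1,rcond=None)[0]
    p,q=o1+s[0]*d1,o2+s[1]*d2;return (p+q)/2,np.linalg.norm(p-q)
def big(m,roi):
    x0,y0,x1,y1=roi;k=np.zeros_like(m);k[y0:y1,x0:x1]=m[y0:y1,x0:x1]
    k=cv2.morphologyEx(k,cv2.MORPH_CLOSE,np.ones((5,5)))
    c,_=cv2.findContours(k,cv2.RETR_EXTERNAL,cv2.CHAIN_APPROX_NONE);c=max(c,key=cv2.contourArea)
    return cv2.minAreaRect(c),c
def hsv(im,lo,hi): return cv2.inRange(cv2.cvtColor(im,cv2.COLOR_BGR2HSV),lo,hi)
E
python3 - <<'E'
from h import *
t=cv2.imread("pics/top0.png");s=cv2.imread("pics/scene0.png")
H=cv2.cvtColor(t,cv2.COLOR_BGR2HSV)
print("tower",H[243,215],H[235,235-8],"bed",H[200,245],"wall",H[160,255],"table",H[280,250])
H2=cv2.cvtColor(s,cv2.COLOR_BGR2HSV);print("sc tower",H2[175,240],H2[160,220],"bed",H2[188,260],"table",H2[150,190])
r,c=big(hsv(t,(20,170,80),(32,255,255)),(215,130,310,190));print("wall",r)
for q in cv2.boxPoints(r):print(q,plane("top",q,.12).round(4))
r,c=big(hsv(t,(8,60,40),(19,255,255)),(180,130,310,270));print("bed",r)
for q in cv2.boxPoints(r):print(q,plane("top",q,.03).round(4))
E
```

```text
tower [ 18  73 101] [ 17  71 100] bed [ 16 139 101] wall [ 20 229 118] table [20 48 95]
sc tower [ 21  51 114] [ 18  45 174] bed [ 16  98 167] table [ 20  28 166]
wall ((258.8000183105469, 162.40000915527344), (65.29318237304688, 8.049844741821289), 26.56505012512207)
[227.80003 151.40001] [0.6604 0.0406 0.12  ]
[231.40001 144.2    ] [0.6769 0.0325 0.12  ]
[289.8     173.40001] [ 0.6099 -0.0981  0.12  ]
[286.2     180.60002] [ 0.5937 -0.0898  0.12  ]
bed ((240.10003662109375, 199.8000030517578), (67.97647094726562, 113.14503479003906), 26.56505012512207)
[184.40002 235.2    ] [0.4753 0.1476 0.03  ]
[235.00003 134.00002] [0.7229 0.0262 0.03  ]
[295.80005 164.40001] [ 0.6465 -0.1226  0.03  ]
[245.20004 265.59998] [0.4027 0.0022 0.03  ]
```

```bash
python3 - <<'E'
from h import *
t=cv2.imread("pics/top0.png");s=cv2.imread("pics/scene0.png")
p,e=tri((220.2,238.6),(237.6,168.4));print("tower tri",p.round(4),e, plane("top",(220.2,238.6),.058).round(4))
m=hsv(t,(20,170,80),(32,255,255));k=np.zeros_like(m);k[130:190,215:310]=m[130:190,215:310]
y,x=np.nonzero(k);P=np.array([plane("top",(a,b),.12)[:2] for a,b in zip(x,y)])
def ang(P):
    v=cv2.fitLine(P.astype(np.float32),cv2.DIST_HUBER,0,.01,.01).ravel();return np.degrees(np.arctan2(v[1],v[0])),v[2:]
print("wall top axis",ang(P),P.mean(0))
# bed side edges: per-row ends of bed mask
b=hsv(t,(8,95,40),(19,255,255));
L=[];R=[]
for r in range(185,225):
    q=np.nonzero(b[r,185:305])[0]+185
    L.append(plane("top",(q[0],r),.04)[:2]);R.append(plane("top",(q[-1],r),.04)[:2])
print("left",ang(np.array(L)),"right",ang(np.array(R)))
# kerb dark ends, tower end corners
for n,q in {"kerbL":(193.3,234),"kerbR":(243.5,258.7),"tL":(199,229),"tR":(241.3,248.8)}.items():print(n,plane("top",q,.058 if n[0]=="t" else .031).round(4))
# bystanders
for n,q,z in (("jar",(169,185),.095),("glue",(304,245),.1),("turret",(330,200),.07),("knife",(343,250),.014)):print(n,plane("top",q,z).round(3))
E
```

```text
tower tri [0.4679 0.0622 0.0532] 0.004244877228019486 [0.4664 0.0604 0.058 ]
wall top axis (np.float32(63.325905), array([ 0.6345122 , -0.02968397], dtype=float32)) [ 0.63451221 -0.02968397]
left (np.float32(-25.9486), array([0.5494769 , 0.09671061], dtype=float32)) right (np.float32(-26.839437), array([ 0.54381424, -0.06517434], dtype=float32))
kerbL [0.478  0.1262 0.031 ]
kerbR [0.4189 0.0062 0.031 ]
tL [0.489 0.11  0.058]
tR [0.4426 0.0112 0.058 ]
jar [0.588 0.175 0.095]
glue [ 0.451 -0.129  0.1  ]
turret [ 0.555 -0.196  0.07 ]
knife [ 0.438 -0.235  0.014]
```

Estimates: uphill yaw is about -26.6°, the tower axis is at about (0.467, 0.061, 0.056), and the wall face is about 0.150 m farther along than contact needs. I'll use the fingers half open, closing line along the tower axis, so both fingers' outer sides push at two points. Now moving behind the tower.

```bash
python3 -m jog '[[[0.28,-0.6,0,-0.1,0.6],[0.28,-0.6,0,-0.1,0.6],[0.28,-0.6,0,-0.1,0.6],[0.28,-0.6,0,-0.1,0.6],[0.28,-0.6,0,-0.1,0.6],[0.28,-0.6,0,-0.1,0.6],[0.28,-0.6,0,-0.1,0.6],[0.28,-0.6,0,-0.15,0.6]]]' 20
python3 -m jog '[[[0.28,-0.6,-0.1,0,0.6],[0.28,-0.6,-0.2,0,0.6],[0.28,-0.6,-0.3,0,0.6],[0.28,-0.6,-0.3,0,0.6],[0.28,-0.6,-0.3,0,0.6],[0.28,-0.55,-0.3,0,0.6],[0,0,0,0,0.6],[0,0,0,0,0.6]]]'
python3 - <<'E'
from workcell import camera
import cv2
cv2.imwrite("pics/w1.png",camera("wrist")); cv2.imwrite("pics/t1.png",camera("top"))
E
```

```text
time: 0.9
ee_pos: [0.3212, 0.2674, 0.192]
tcp_rot: [-180.0, -0.0, 153.4]
wrist_force: [0.3, 0.6, -0.3]
opening: 0.0513
grasp_force: 0.0
time: 1.7
ee_pos: [0.4047, 0.0908, 0.1168]
tcp_rot: [-180.0, -0.1, 153.3]
wrist_force: [-0.2, -0.1, -0.2]
opening: 0.0511
grasp_force: 0.0
```

View pics/w1.png

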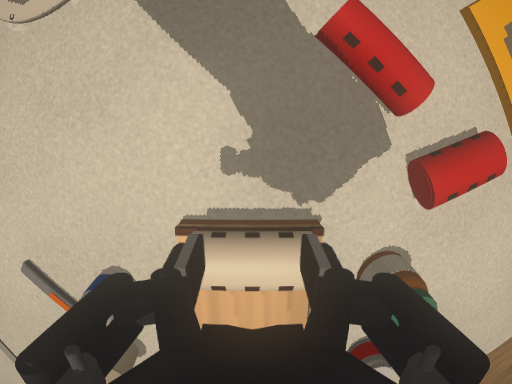

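The wrist view shows the tower centred between the fingers (about (255,262)) and the kerb level at row 230, so the heading is right. Now I'll descend clear of the tower and kerb, then approach.

```bash
python3 -m jog '[[[0,0,-0.3,0,0.6],[0,0,-0.3,0,0.6],[0,0,-0.3,0,0.6],[0,0,-0.3,0,0.6],[0,0,-0.3,0,0.6],[0.07,-0.035,0,0,0.6],[0.07,-0.035,0,0,0.6],[0,0,0,0,0.6]]]'
python3 -m jog '[[[0.036,-0.018,0,0,0.6],[0.036,-0.018,0,0,0.6],[0.036,-0.018,0,0,0.6],[0.036,-0.018,0,0,0.6],[0,0,0,0,0.6]]]'
python3 - <<'E'
from workcell import camera
import cv2
a=camera("wrist");b=camera("scene")
cv2.imwrite("pics/w2.png",cv2.hconcat([cv2.resize(a[170:320,130:380],None,fx=1.6,fy=1.6),cv2.resize(b[100:240,170:300],(390,240))]))
E
```

```text
time: 2.6
ee_pos: [0.4129, 0.0876, 0.0428]
tcp_rot: [180.0, 0.0, 153.4]
wrist_force: [0.2, 0.5, 0.3]
opening: 0.0511
grasp_force: 0.0
time: 3.1
ee_pos: [0.4194, 0.084, 0.0422]
tcp_rot: [180.0, 0.0, 153.4]
wrist_force: [-1.2, -0.0, 0.1]
opening: 0.0511
grasp_force: 0.0
```

View pics/w2.png

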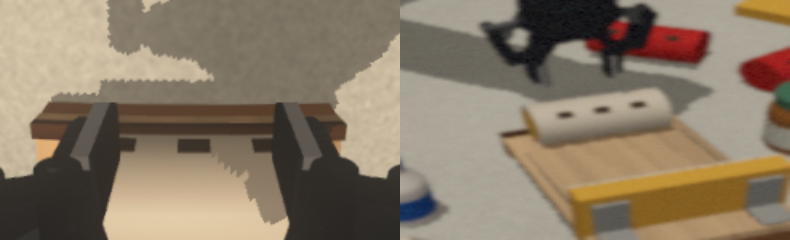

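The fingers hang just downhill of the kerb at the right height, with the tower square ahead of them. Pushing slowly now.

```bash
python3 -m jog '[[[0.036,-0.018,0,0,0.6],[0.036,-0.018,0,0,0.6],[0.036,-0.018,0,0,0.6],[0.036,-0.018,0,0,0.6]]]'
python3 -m jog '[[[0.036,-0.018,0,0,0.6],[0.036,-0.018,0,0,0.6],[0.036,-0.018,0,0,0.6],[0.036,-0.018,0,0,0.6]]]'
python3 -m jog '[[[0.036,-0.018,0.005,0,0.6],[0.036,-0.018,0.005,0,0.6],[0.036,-0.018,0.005,0,0.6],[0.036,-0.018,0.005,0,0.6]]]'
python3 - <<'E'
from workcell import camera
import cv2
a=camera("wrist");b=camera("scene")
cv2.imwrite("pics/w3.png",cv2.hconcat([cv2.resize(a[170:320,130:380],None,fx=1.6,fy=1.6),cv2.resize(b[100:240,170:300],(390,240))]))
E
```

```text
time: 3.6
ee_pos: [0.4266, 0.0805, 0.0422]
tcp_rot: [180.0, 0.0, 153.4]
wrist_force: [-0.3, -1.0, 0.6]
opening: 0.0512
grasp_force: 0.0
time: 4.0
ee_pos: [0.4337, 0.0769, 0.0422]
tcp_rot: [-180.0, -0.0, 153.4]
wrist_force: [0.5, 0.2, 0.7]
opening: 0.0509
grasp_force: 0.0
time: 4.4
ee_pos: [0.441, 0.0733, 0.0432]
tcp_rot: [180.0, 0.0, 153.4]
wrist_force: [0.5, 0.2, -0.8]
opening: 0.051
grasp_force: 0.0
```

View pics/w3.png

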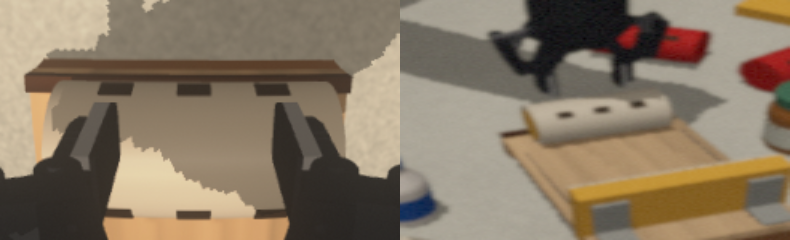

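```bash
python3 - <<'E'
from h import *
from workcell import camera, sensors, camera_params
u=np.array([.894,-.448,0]);l=np.array([.448,.894,0])
for q in((218.3,152.5),(245,149.6)):
    for z in(.045,.055):
        p=plane("scene",q,z);print(q,z,p.round(4),"u",p@u,"l",p@l)
# wrist rays: kerb edge, tower silhouettes, tip
o=sensors.get_obs();from scipy.spatial.transform import Rotation as R
Rt=R.from_euler("xyz",o["tcp_rot"],degrees=True).as_matrix();c=camera_params("wrist");C=np.array(c["tool_from_camera"])
def wr(x,y,z):
    a=np.array([x-c["cx"],y-c["cy"]]);r=np.hypot(*a);t=r/c["fx"];d=np.r_[a/r*np.sin(t),np.cos(t)]
    d=Rt@C[:3,:3]@d;p=Rt@C[:3,3]+o["ee_pos"];q=p+d*(z-p[2])/d[2];return q@u,q@l,np.degrees(np.arctan2(d@u,-d[2])),p@u,p[2]
f=lambda x,y:(130+x/1.6,170+y/1.6)
print("tcp u",o["ee_pos"]@u)
for n,x,y,z in(("kerb out",195,62,.031),("tower low edge",195,82,.056),("tower top edge",195,218,.056),("tipL",105,103,.048),("tipR",288,103,.048)):print(n,np.round(wr(*f(x,y),z),4))
cv2.imwrite("pics/top3.png",camera("top"))
E
```

```text
(218.3, 152.5) 0.045 [0.3828 0.0813 0.045 ] u 0.3058055652123817 l 0.24422168788759727
(218.3, 152.5) 0.055 [0.3923 0.0733 0.055 ] u 0.3178711351084679 l 0.24122325010283951
(245, 149.6) 0.045 [0.4256 0.1361 0.045 ] u 0.3195669692445864 l 0.31233597726312734
(245, 149.6) 0.055 [0.4344 0.1271 0.055 ] u 0.33140563855866184 l 0.30821445844198836
tcp u 0.36145802352639117
kerb out [ 0.359   0.2628 19.9663  0.2887  0.2246]
tower low edge [ 0.3581  0.2629 22.3751  0.2887  0.2246]
tower top edge [ 0.424   0.2629 38.755   0.2887  0.2246]
tipL [ 0.3711  0.2257 25.0176  0.2887  0.2246]
tipR [ 0.371   0.3013 24.9931  0.2887  0.2246]
```

```bash
python3 - <<'E'
from workcell import camera
import cv2
b=camera("scene");a=camera("wrist")
cv2.imwrite("pics/z3.png",cv2.hconcat([cv2.convertScaleAbs(cv2.resize(b[110:185,190:265],(400,400),interpolation=3),alpha=1.5),cv2.convertScaleAbs(cv2.resize(a[200:320,150:270],(400,400),interpolation=3),alpha=1.8)]))
E
```

```text
(no output)
```

View pics/z3.png

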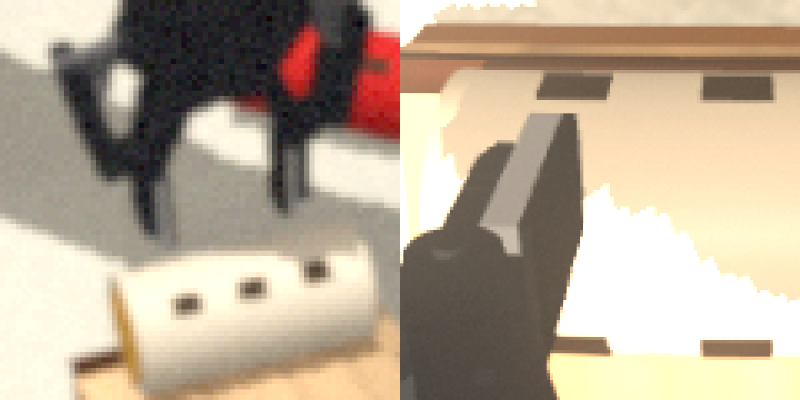

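```bash
python3 - <<'E'
from h import *
from workcell import sensors
u=np.array([.894,-.448,0]);l=np.array([.448,.894,0])
def proj(n,P):
    p=camera_params(n);q=np.linalg.inv(p["T"])@np.r_[P,1];return (p["fx"]*q[0]/q[2]+p["cx"]).round(1),(p["fy"]*q[1]/q[2]+p["cy"]).round(1)
e=sensors.get_obs()["ee_pos"];U=e@u;L=e@l
print("L",L)
for du in(-.011,0,.011):
  for z in(.047,.06,.07,.08,.09):
    print(du,z,[proj("scene",u*(U+du)+l*(L+s*.03)+np.array([0,0,z])) for s in(-1,1)])
print("obs (219,154.6) (244,149.8)")
E
```

```text
L 0.2630255117616891
-0.011 0.047 [(np.float64(219.2), np.float64(163.5)), (np.float64(242.0), np.float64(157.8))]
-0.011 0.06 [(np.float64(218.9), np.float64(159.4)), (np.float64(241.8), np.float64(153.8))]
-0.011 0.07 [(np.float64(218.6), np.float64(156.3)), (np.float64(241.7), np.float64(150.7))]
-0.011 0.08 [(np.float64(218.3), np.float64(153.1)), (np.float64(241.6), np.float64(147.5))]
-0.011 0.09 [(np.float64(218.0), np.float64(149.8)), (np.float64(241.5), np.float64(144.2))]
0 0.047 [(np.float64(220.5), np.float64(166.2)), (np.float64(243.4), np.float64(160.4))]
0 0.06 [(np.float64(220.2), np.float64(162.1)), (np.float64(243.3), np.float64(156.4))]
0 0.07 [(np.float64(219.9), np.float64(159.0)), (np.float64(243.2), np.float64(153.3))]
0 0.08 [(np.float64(219.6), np.float64(155.8)), (np.float64(243.1), np.float64(150.1))]
0 0.09 [(np.float64(219.3), np.float64(152.5)), (np.float64(243.0), np.float64(146.8))]
0.011 0.047 [(np.float64(221.9), np.float64(168.9)), (np.float64(244.9), np.float64(163.1))]
0.011 0.06 [(np.float64(221.6), np.float64(164.9)), (np.float64(244.8), np.float64(159.1))]
0.011 0.07 [(np.float64(221.3), np.float64(161.8)), (np.float64(244.8), np.float64(156.0))]
0.011 0.08 [(np.float64(221.0), np.float64(158.5)), (np.float64(244.7), np.float64(152.8))]
0.011 0.09 [(np.float64(220.7), np.float64(155.3)), (np.float64(244.6), np.float64(149.5))]
obs (219,154.6) (244,149.8)
```

Rays from both cameras put the fingertips at z≈0.085, about 40 mm higher than the TCP suggests. They hover at tower-top height and have not touched it. I'll back off, lower 40 mm and check.

```bash
python3 -m jog '[[[-0.2,0.1,0,0,0.6],[-0.2,0.1,0,0,0.6],[-0.16,0.08,0,0,0.6],[0,0,-0.2,0,0.6],[0,0,-0.2,0,0.6],[0,0,-0.2,0,0.6],[0,0,-0.2,0,0.6],[0,0,0,0,0.6]]]'
python3 - <<'E'
from workcell import camera
import cv2
b=camera("scene");a=camera("wrist")
cv2.imwrite("pics/z4.png",cv2.hconcat([cv2.convertScaleAbs(cv2.resize(b[110:185,190:265],(400,400),interpolation=3),alpha=1.5),cv2.convertScaleAbs(cv2.resize(a[200:320,150:270],(400,400),interpolation=3),alpha=1.5)]))
E
```

```text
time: 5.45
ee_pos: [0.4118, 0.087, 0.0012]
tcp_rot: [-179.9, -0.1, 153.4]
wrist_force: [-0.7, 0.8, -0.1]
opening: 0.0512
grasp_force: 0.0
```

View pics/z4.png

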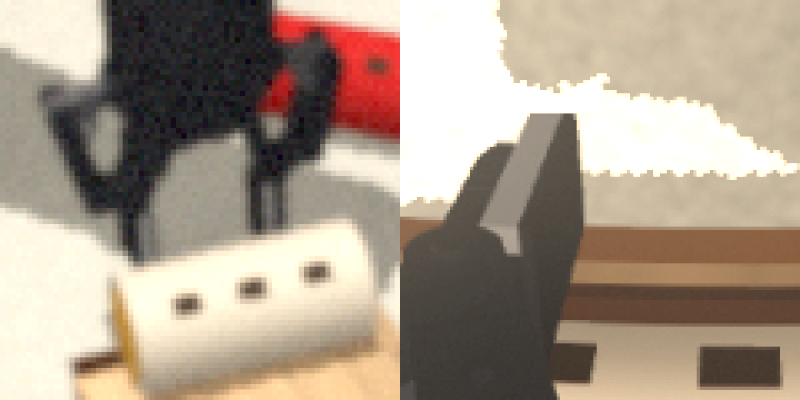

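The tips are now hidden behind the tower, so they sit below its top and about 20 mm downhill. Approaching to contact.

```bash
python3 -m jog '[[[0.036,-0.018,0,0,0.6],[0.036,-0.018,0,0,0.6],[0.036,-0.018,0,0,0.6],[0.036,-0.018,0,0,0.6],[0.036,-0.018,0,0,0.6],[0.036,-0.018,0,0,0.6],[0.036,-0.018,0,0,0.6]]]'
python3 -m jog '[[[0.036,-0.018,0.0025,0,0.6],[0.036,-0.018,0.0025,0,0.6],[0.036,-0.018,0.0025,0,0.6],[0.036,-0.018,0.0025,0,0.6]]]'
python3 -m jog '[[[0.036,-0.018,0.0055,0,0.6],[0.036,-0.018,0.0055,0,0.6],[0.036,-0.018,0.0055,0,0.6],[0.036,-0.018,0.0055,0,0.6]]]'
cat > tw.py <<'E'
# tower axis from wrist silhouettes: bed-coloured vs cream along the centre column
from h import *
from workcell import camera, sensors
from scipy.spatial.transform import Rotation as R
U=np.array([.894,-.448,0])
def tower():
    o=sensors.get_obs();im=camera("wrist");h=cv2.cvtColor(im,cv2.COLOR_BGR2HSV)
    print([(r,*map(int,np.median(h[r,235:245],axis=0))) for r in range(170,330,6)])
    print("tcp u",o["ee_pos"]@U)
tower()
E
python3 tw.py
```

```text
time: 6.25
ee_pos: [0.4256, 0.0809, 0.0032]
tcp_rot: [-180.0, -0.0, 153.4]
wrist_force: [0.6, 0.2, 1.0]
opening: 0.0509
grasp_force: 0.0
time: 6.65
ee_pos: [0.4326, 0.0774, 0.0037]
tcp_rot: [-180.0, -0.0, 153.4]
wrist_force: [-1.5, 0.7, 0.3]
opening: 0.0513
grasp_force: 0.6
time: 7.05
ee_pos: [0.4399, 0.0738, 0.0048]
tcp_rot: [180.0, -0.0, 153.4]
wrist_force: [-1.5, 0.6, 1.0]
opening: 0.0515
grasp_force: 0.6
[(170, 19, 51, 145), (176, 19, 52, 142), (182, 19, 51, 140), (188, 19, 51, 141), (194, 19, 52, 140), (200, 19, 52, 141), (206, 19, 52, 139), (212, 19, 52, 137), (218, 19, 52, 138), (224, 19, 52, 139), (230, 13, 133, 96), (236, 14, 123, 108), (242, 12, 107, 66), (248, 11, 121, 72), (254, 12, 119, 68), (260, 15, 119, 150), (266, 15, 119, 150), (272, 16, 70, 121), (278, 17, 69, 129), (284, 17, 71, 136), (290, 17, 71, 138), (296, 15, 87, 59), (302, 14, 87, 58), (308, 17, 76, 99), (314, 17, 70, 151), (320, 16, 70, 155), (326, 17, 67, 155)]
tcp u 0.36025885861129336
```

Contact made (about 1.6 N), and bare bed now shows between kerb and tower, so it is rolling uphill with the fingers.

```bash
for i in 1; do python3 -m jog '[[[0.036,-0.018,0.0056,0,0.6],[0.036,-0.018,0.0056,0,0.6],[0.036,-0.018,0.0056,0,0.6],[0.036,-0.018,0.0056,0,0.6],[0.036,-0.018,0.0056,0,0.6],[0.036,-0.018,0.0056,0,0.6],[0.036,-0.018,0.0056,0,0.6],[0.036,-0.018,0.0056,0,0.6]]]' | grep -v tcp; done
python3 -m jog '[[[0.036,-0.018,0.0056,0,0.6],[0.036,-0.018,0.0056,0,0.6],[0.036,-0.018,0.0056,0,0.6],[0.036,-0.018,0.0056,0,0.6],[0.036,-0.018,0.0056,0,0.6],[0.036,-0.018,0.0056,0,0.6],[0.036,-0.018,0.0056,0,0.6],[0.036,-0.018,0.0056,0,0.6]]]'
python3 -m jog '[[[0.036,-0.018,0.0056,0,0.6],[0.036,-0.018,0.0056,0,0.6],[0.036,-0.018,0.0056,0,0.6],[0.036,-0.018,0.0056,0,0.6],[0.036,-0.018,0.0056,0,0.6],[0.036,-0.018,0.0056,0,0.6],[0.036,-0.018,0.0056,0,0.6],[0.036,-0.018,0.0056,0,0.6]]]'
python3 - <<'E'
from workcell import camera
import cv2
a=camera("wrist");b=camera("scene");c=camera("top")
f=lambda i,r:cv2.convertScaleAbs(cv2.resize(i[r[0]:r[1],r[2]:r[3]],(390,290),interpolation=3),alpha=1.3)
cv2.imwrite("pics/m5.png",cv2.hconcat([f(a,(200,350,150,350)),f(b,(120,260,195,325))]))
E
```

```text
time: 7.9
ee_pos: [0.4543, 0.0666, 0.0071]
wrist_force: [-0.5, 1.0, -0.1]
opening: 0.0513
grasp_force: 0.6
time: 8.7
ee_pos: [0.4687, 0.0594, 0.0093]
tcp_rot: [-180.0, -0.0, 153.4]
wrist_force: [-1.6, 0.2, 1.2]
opening: 0.0513
grasp_force: 0.6
time: 9.5
ee_pos: [0.4831, 0.0522, 0.0115]
tcp_rot: [-180.0, -0.0, 153.4]
wrist_force: [-1.8, 1.2, 0.3]
opening: 0.0508
grasp_force: 0.6
```

View pics/m5.png

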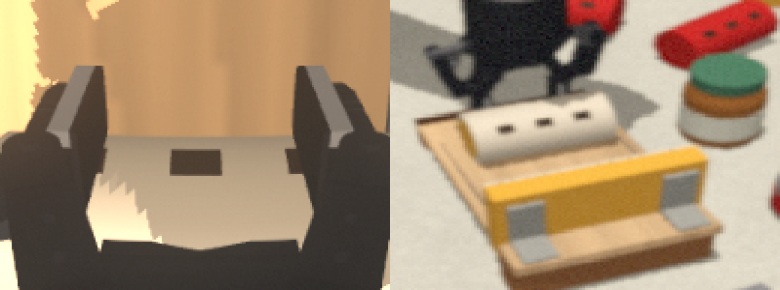

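The tower is riding square and centred ahead of both fingers and sits on the bed. Continuing up.

```bash
python3 -m jog '[[[0.036,-0.018,0.0056,0,0.6],[0.036,-0.018,0.0056,0,0.6],[0.036,-0.018,0.0056,0,0.6],[0.036,-0.018,0.0056,0,0.6],[0.036,-0.018,0.0056,0,0.6],[0.036,-0.018,0.0056,0,0.6],[0.036,-0.018,0.0056,0,0.6],[0.036,-0.018,0.0056,0,0.6]]]'
python3 -m jog '[[[0.036,-0.018,0.0056,0,0.6],[0.036,-0.018,0.0056,0,0.6],[0.036,-0.018,0.0056,0,0.6],[0.036,-0.018,0.0056,0,0.6],[0.036,-0.018,0.0056,0,0.6],[0.036,-0.018,0.0056,0,0.6],[0.036,-0.018,0.0056,0,0.6],[0.036,-0.018,0.0056,0,0.6]]]'
python3 -m jog '[[[0.036,-0.018,0.0056,0,0.6],[0.036,-0.018,0.0056,0,0.6],[0.036,-0.018,0.0056,0,0.6],[0.036,-0.018,0.0056,0,0.6],[0.036,-0.018,0.0056,0,0.6],[0.036,-0.018,0.0056,0,0.6],[0.036,-0.018,0.0056,0,0.6],[0.036,-0.018,0.0056,0,0.6]]]'
python3 -m jog '[[[0.036,-0.018,0.0056,0,0.6],[0.036,-0.018,0.0056,0,0.6],[0.036,-0.018,0.0056,0,0.6],[0.036,-0.018,0.0056,0,0.6],[0.036,-0.018,0.0056,0,0.6],[0.036,-0.018,0.0056,0,0.6],[0.036,-0.018,0.0056,0,0.6],[0.036,-0.018,0.0056,0,0.6]]]'
python3 -m jog '[[[0.018,-0.009,0.0028,0,0.6],[0.018,-0.009,0.0028,0,0.6],[0.018,-0.009,0.0028,0,0.6],[0.018,-0.009,0.0028,0,0.6],[0.018,-0.009,0.0028,0,0.6],[0.018,-0.009,0.0028,0,0.6],[0.018,-0.009,0.0028,0,0.6],[0.018,-0.009,0.0028,0,0.6]]]'
```

```text
time: 10.45
ee_pos: [0.4976, 0.045, 0.0138]
tcp_rot: [-180.0, -0.0, 153.4]
wrist_force: [-0.4, 0.4, 0.6]
opening: 0.0515
grasp_force: 0.6
time: 11.25
ee_pos: [0.512, 0.0378, 0.016]
tcp_rot: [-180.0, 0.0, 153.4]
wrist_force: [-0.7, -0.6, 0.7]
opening: 0.0512
grasp_force: 0.6
time: 12.05
ee_pos: [0.5264, 0.0306, 0.0183]
tcp_rot: [180.0, 0.0, 153.4]
wrist_force: [-1.4, 0.9, 0.2]
opening: 0.0512
grasp_force: 0.6
time: 12.85
ee_pos: [0.5407, 0.0234, 0.0205]
tcp_rot: [-180.0, -0.0, 153.4]
wrist_force: [-1.3, 1.7, 0.7]
opening: 0.0513
grasp_force: 0.6
time: 13.65
ee_pos: [0.5479, 0.0198, 0.0216]
tcp_rot: [180.0, -0.0, 153.4]
wrist_force: [-0.7, 0.6, 0.3]
opening: 0.0514
grasp_force: 0.6
```

```bash
python3 -m jog '[[[0.018,-0.009,0.0028,0,0.6],[0.018,-0.009,0.0028,0,0.6],[0.018,-0.009,0.0028,0,0.6],[0.018,-0.009,0.0028,0,0.6],[0.018,-0.009,0.0028,0,0.6],[0.018,-0.009,0.0028,0,0.6],[0.018,-0.009,0.0028,0,0.6],[0.018,-0.009,0.0028,0,0.6]]]'
python3 -m jog '[[[0.018,-0.009,0.0028,0,0.6],[0.018,-0.009,0.0028,0,0.6],[0.018,-0.009,0.0028,0,0.6],[0.018,-0.009,0.0028,0,0.6]]]'
python3 -m jog '[[[0.018,-0.009,0.0028,0,0.6],[0.018,-0.009,0.0028,0,0.6],[0.018,-0.009,0.0028,0,0.6]]]'
```

```text
time: 14.45
ee_pos: [0.5551, 0.0162, 0.0227]
tcp_rot: [-180.0, 0.0, 153.4]
wrist_force: [-1.1, -0.5, 0.7]
opening: 0.0515
grasp_force: 0.6
time: 14.85
ee_pos: [0.5587, 0.0144, 0.0233]
tcp_rot: [180.0, 0.0, 153.4]
wrist_force: [-0.8, -0.2, 0.1]
opening: 0.0512
grasp_force: 0.6
time: 15.15
ee_pos: [0.5614, 0.0131, 0.0237]
tcp_rot: [-180.0, 0.0, 153.4]
wrist_force: [-1.4, 0.5, 0.8]
opening: 0.0511
grasp_force: 0.6
```

```bash
python3 -m jog '[[[0.018,-0.009,0.0028,0,0.6],[0.018,-0.009,0.0028,0,0.6],[0,0,0,0,0.6]]]' | grep -E "ee_pos|wrist"
python3 -m jog '[[[0.018,-0.009,0.0028,0,0.6],[0,0,0,0,0.6]]]' | grep -E "ee_pos|wrist"
python3 -m jog '[[[0.018,-0.009,0.0028,0,0.6],[0,0,0,0,0.6]]]' | grep -E "ee_pos|wrist"
python3 -m jog '[[[0.018,-0.009,0.0028,0,0.6],[0,0,0,0,0.6]]]' | grep -E "ee_pos|wrist"
```

```text
ee_pos: [0.5633, 0.0121, 0.024]
wrist_force: [-0.8, 0.9, 0.1]
ee_pos: [0.5634, 0.012, 0.0239]
wrist_force: [-3.2, 2.1, 0.3]
ee_pos: [0.5634, 0.012, 0.0239]
wrist_force: [-8.8, 4.6, 4.2]
ee_pos: [0.5633, 0.012, 0.0239]
wrist_force: [-12.5, 7.0, 4.9]
```

The wall stops it at TCP u≈0.498, as predicted (0.501). At 14 N the push is a bit firm, so I'll ease slightly and verify.

```bash
python3 -m jog '[[[-0.012,0.006,0,0,0.6],[0,0,0,0,0.6],[0,0,0,0,0.6],[0,0,0,0,0.6]]]' | grep -E "time|ee_pos|wrist"
python3 - <<'E'
from workcell import camera,sensors
import cv2
a=camera("wrist");b=camera("scene");c=camera("top")
f=lambda i,r:cv2.convertScaleAbs(cv2.resize(i[r[0]:r[1],r[2]:r[3]],(390,290),interpolation=3),alpha=1.3)
cv2.imwrite("pics/m6.png",cv2.vconcat([cv2.hconcat([f(a,(200,350,150,350)),f(b,(150,260,200,325))]),cv2.hconcat([f(c,(90,310,140,380)),f(c,(130,200,210,305))])]))
o=sensors.get_obs();print(o["wrist_force"],o["ee_pos"],o["torque"])
E
```

```text
time: 16.45
ee_pos: [0.5634, 0.012, 0.0239]
wrist_force: [-9.8, 5.3, 3.3]
[-9.8430854   6.2357506   3.48276728] [0.56337081 0.01201428 0.02393215] [ 0.99529665  1.86396703 -0.25603001]
```

View pics/m6.png

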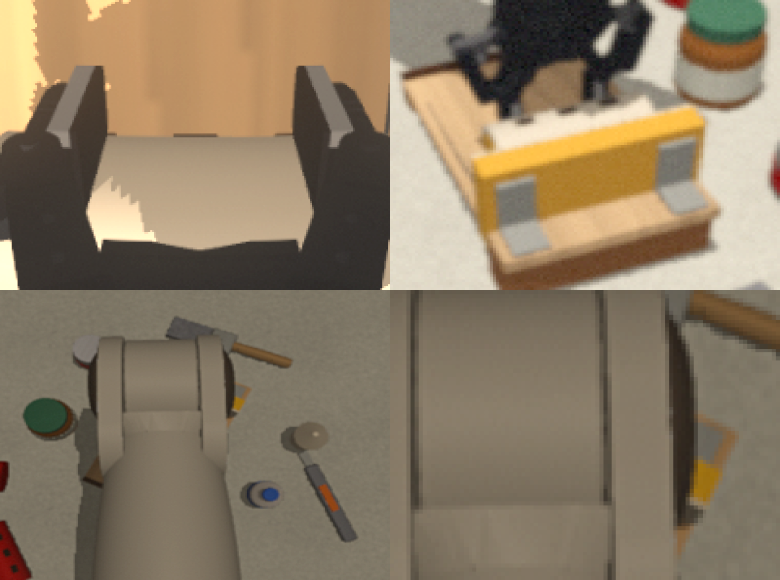

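The tower lies square along the wall, both fingers are on it, and the bystanders are where they were. I'll ease a little more to a gentle press, then hand in.

```bash
python3 -m jog '[[[-0.014,0.007,0,0,0.6],[0,0,0,0,0.6],[0,0,0,0,0.6],[0,0,0,0,0.6],[0,0,0,0,0.6]]]' | grep -E "time|ee_pos|wrist"
```

```text
time: 17.1
ee_pos: [0.5634, 0.012, 0.024]
wrist_force: [-6.6, 2.2, 1.1]
```

```bash
python3 -c "
from workcell import ticket,sensors
print(sensors.get_obs()['wrist_force']);print(ticket.job_done())"
```

```text
[-6.61480978  2.23037911  1.1199616 ]
the job is handed in; nothing more can be done
None
```

I pushed the tower slowly up the bed and handed the job in at about 17 s with the fingers still pressing it against the wall at about 7 N; it lay square to the wall and the bystanders I could see had not moved.

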